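# Stopper the sample vial in the hand press

### The arm

A 7-joint arm with a two-finger parallel gripper is mounted at the origin on the work surface. World frame = base frame: x ahead of the robot, y to its left, z up, the work surface at z = 0. Lengths are in mm, angles in rad, forces in N, time in s.
With the tool pointing down it reaches from about 425 to 825 mm from the base axis. Payload 3.6 kg.
Tool frame: the origin (TCP) lies on the front face of the gripper's body, between the roots of the fingers; the fingertips stand 73 mm ahead of it and the grasp point (between the pads) lies 54 mm ahead of it; z points along the fingers, y is the direction in which the jaws open and shut (so a half turn about z gives the same grasp; the last joint's range is limited). The gripper opens to 85 mm and grips with 20 to 120 N. Pads are 22 mm wide; open, the fingers measure 114 mm over their backs; the gripper's body (76 mm by 85 mm) begins 54 mm behind the grasp point. The pads swing forward as they close: fully open they stand 13 mm farther back than shut.
Start: joints at [1.27, 0.615, -0.013, 1.423, 0.008, 1.103, -0.04], TCP at [175.766, -625.759, 303.897] pointing down, gripper open.
Joint ranges: [-3.12, 3.12], [-0.3, 2.06], [-1.34, 1.32], [0.26, 2.42], [-1.36, 4.5], [0.01, 1.98], [-2.84, 2.84]. Speed limits (rad/s): [2.79, 2.79, 3.14, 3.14, 3.14, 3.14, 3.14].

### API

Orientations are given as a unit quaternion [w, x, y, z].
In Python, from bench import arm gives the robot as it stands.
- The arm moves only by the tool move_arm, never from a script. Its argument "rows" is one flat list of numbers, 5 for each row, row after row: the shift along the tool's x, y, z in mm, then the turn about the tool's z in degrees, then the opening, from -1 (shut) to 1 (fully open), so that 0 is half open. In form: [dx, dy, dz, spin, grip, dx, dy, dz, spin, grip, ...]. A call has 1 to 10 rows; each row shifts and turns the commanded pose from where the row before left it, along the tool's axes as they then stand; what a row does not reach is not made up. A row lasts 1/12 s, in which the tool goes at most 41.7 mm and 7.16 degrees, less where a joint would pass 70% of its speed; a pose out of reach is approached as far as the arm can. A call with a gripper value outside its range is refused whole. The fingers move at their own pace and stop on an object; "squeeze" is the grip in N (left out, the last holds). Time passes only in rows, so rows that do not move let the fingers close. It gives the time, the measured TCP pose, the force and the opening at its end, in the units of the state.
- arm.get_state(): the state, without advancing time (a new reading comes with each control period).
- arm.snapshot(name): name is "scene" or "side" or "wrist"; returns the picture (480x640x3 uint8, blue, green, red); there is no depth.
- arm.camera_model(name): a dict with "K" (3x3 intrinsics, pixels), "eye" and "rotation" of the camera in the world. Camera axes: x right, y down, z forward; pixel columns grow to the right and rows downward; lengths in mm; the calibration is good to about 2 mm. A picture is of the moment at which its call begins: read the wrist's pose just before it. camera_model takes no time and is no camera call; for the wrist camera it gives the pose at the moment of the call.
- arm.hand_in(): hands the job in, once; it reports no verdict.
Trained networks look in the newest picture that a camera, given by its name, has taken for a name from the list of things; names that differ only in an ending like _2 or _b are one class to them, and where a whole thing is asked for, a point or a joint stands for the part that bears it (a point fixed in the world has none). Each returns a list of dicts, best first, with "conf" (0 to 1); they miss things now and then, are a little off and sometimes report something else, mostly with a low value. They report only what shows in the picture. A call takes as long as a camera call.
- arm.boxes_of(name, camera): "xyz" ([x, y, z] in mm, in world coordinates, good to about 4 mm: the middle of the surface that is visible of it).
The state is a dict: "clock": time; "joint_positions": joint angles; "qvel": joint speeds; "effort": joint torques, N m; "ee_pos": TCP position; "tool_rot": TCP orientation; "contact_force": force on the tool from outside, world axes, zero at the start; "wrist_torque": the same for the moment, N m; "gripper_width": opening from 0.0 (shut) to 1.0 (fully open).
Only numpy, scipy, OpenCV 4.12 (cv2) and the standard library are available. Lean on these libraries where they do the work, as an engineer would, in place of code of your own. Each camera call takes 0.05 s, during which the arm holds its last target. There are 200 camera calls.

### The job

Two hand presses stand on the microscopy bench; one of them has an amber sample vial standing under its ram, the other is empty. On the press with the vial, pull the sprung lever all the way down to its stop so that the rubber stopper is pushed fully into the vial, then ease the lever back up slowly, over about three seconds and never letting it fly up, and leave it fully raised. Leave the empty press's lever alone.

Things in the scene. Friction and masses are not known exactly. Their poses are not given: they have to be found in the camera images.
- press_grip (a point): Middle of the lever's crossbar (black sleeve 24 mm thick, 120 mm long, free space around it) on the white two-pillar press with the vial. Press bolted down, place and yaw vary. Lever raised: z up, y along the bar, +x level towards the press; height 298 mm. Axle, parallel to the bar: 165 mm along +x and 113 mm below (raised), 200 mm from the bar. At the bottom stop the bar is 126 mm up.
- press_lever (a joint): Angle of that lever, a steel yoke of two arms 160 mm apart: 0 rad raised, where a spring holds it, growing as the bar is pulled down; level at 0.6, bottom stop at 0.9. At the bar the spring pulls up with 5 N raised, 11 N at the bottom. Undamped: let go, it flies up. Slowly means below 1 rad/s (200 mm/s at the bar) until within 0.2 rad of raised.
- stopper (a joint): How far the dark rubber stopper (27 mm across) is pushed into the amber vial (35 mm wide, 63 mm tall) standing in that press: 0 m at the start, 10 mm proud; 0.010 m fully in. The ram comes down 50 mm per rad of lever, meets the stopper at about 0.7 rad and has it fully in at the bottom stop; it stays where pushed.
- spare_lever (a joint): Lever angle of the other, identical press, which has no vial in it: 0 rad raised. Leave alone. The presses (base 150 x 180 mm, head block 44 x 136 mm, its top 208 mm up) stand side by side 0.4 to 0.6 m apart, levers towards the robot; which is left or right varies.

How it is judged (in metres and radians):
On the way, in this order (a step that is already met when the one before it is completed fails the run):
1. the lever of the press with the vial is pulled down (at least 0.82 rad) and the stopper is at least 6 mm in (value of joint press_lever above 0.82 rad and value of joint stopper above 0.006 m), for 0.2 s.
2. the lever is back up (under 0.2 rad) (value of joint press_lever below 0.2 rad), for 0.1 s.
At the end, for the whole second after the job is handed in: The stopper is at least 6 mm into the vial, and both levers are raised to within 0.08 rad (value of joint stopper above 0.006 m and value of joint each of press_lever, spare_lever below 0.08 rad); the robot touches nothing.
It fails at once if the lever flies up: it returns faster than 1 rad/s while still more than 0.2 rad from raised (value of joint press_lever above 0.2 rad and velocity of joint press_lever below -1 rad/s).
It fails at once if the empty press's lever is pulled (more than 0.2 rad) (value of joint spare_lever above 0.2 rad).
It also fails if it takes over 45 s, if anything falls off the work surface, if the arm or the gripper's body presses on something with over 40 N, if the wrist force passes 120 N, or if a joint passes its speed limit or range.

## Working session

There is one attempt and no reset: what is moved stays moved. The work goes in short steps, Python scripts to look and compute and a tool call to move; the robot and the scene stay as the last step left them, time stands still between calls to the robot, and variables do not carry over. Pictures are saved under pics/ and viewed, about 8 in all and at most 12, crops included, and the job is handed in when it is done.

Besides the shell and the picture viewer there is one more tool, called by a JSON object that holds its "api" and its "payload", one argument or row to a line. move_arm: Moves the arm, as the interface text tells. Its arguments: {"type":"object","properties":{"rows":{"type":"array"},"squeeze":{"type":"number"}},"required":["rows"]}

```bash
mkdir -p pics; python3 - <<'E'
from bench import arm
import cv2,numpy as np
s=arm.get_state();print({k:np.round(s[k],3).tolist() for k in s})
for c in("scene","side"):
    im=arm.snapshot(c);cv2.imwrite(f"pics/{c}0.png",im)
    m=arm.camera_model(c);print(c,np.round(m["K"],1).tolist(),np.round(m["eye"],1).tolist(),np.round(m["rotation"],4).tolist())
    for n in("press_grip","press_lever","stopper","spare_lever"):
        print(n,[(round(d["conf"],2),np.round(d["xyz"]).tolist()) for d in arm.boxes_of(n,c)])
E
```

```text
{'clock': 0.0, 'joint_positions': [1.271, 0.616, -0.013, 1.425, 0.008, 1.103, -0.04], 'qvel': [0.0, 0.001, -0.001, 0.001, -0.001, -0.001, -0.001], 'effort': [0.0, -46.922, 0.259, -17.104, 0.01, 0.01, 0.0], 'ee_pos': [175.599, -625.226, 302.71], 'tool_rot': [-0.001, 0.991, 0.136, -0.0], 'contact_force': [-0.69, 0.731, -0.939], 'wrist_torque': [0.083, 0.012, -0.001], 'gripper_width': 1.001}
scene [[556.0, 0.0, 318.2], [0.0, 556.0, 243.6], [0.0, 0.0, 1.0]] [930.3, 506.8, 980.2] [-0.0942, 0.2626, 0.9046, -0.3222]
press_grip [(0.68, [484.0, 235.0, 281.0])]
press_lever [(0.82, [481.0, 228.0, 282.0])]
stopper [(0.41, [613.0, 230.0, 106.0])]
spare_lever [(0.88, [558.0, -326.0, 270.0])]
side [[440.1, 0.0, 326.7], [0.0, 440.1, 246.2], [0.0, 0.0, 1.0]] [407.0, 598.9, 802.3] [0.0569, -0.1184, 0.9033, -0.4084]
press_grip [(0.71, [470.0, 253.0, 287.0])]
press_lever [(0.95, [472.0, 247.0, 287.0])]
stopper [(0.55, [597.0, 226.0, 105.0])]
spare_lever []
```

View pics/scene0.png

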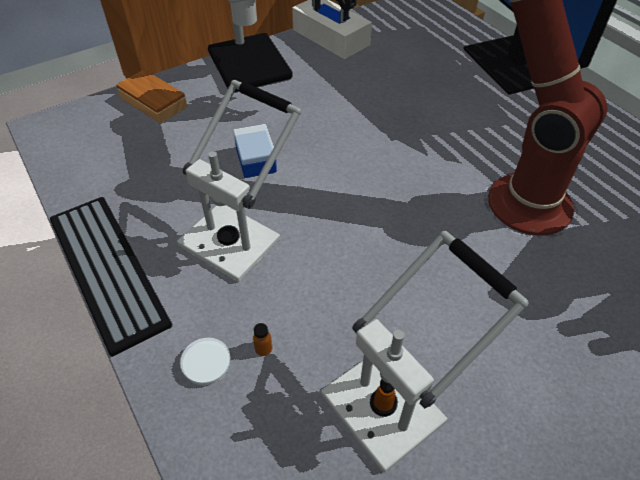

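View pics/side0.png

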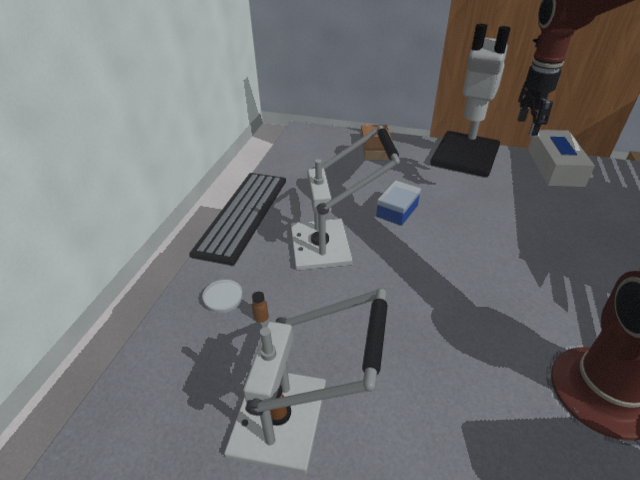

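Scene: the press with the amber vial is the lower one, with its sleeve running from about (450,240) to (518,296). Side: it is the near press, sleeve from (379,299) to (372,372). The other press, at upper left, has no vial. Next I triangulate the bar.

```bash
cat > h.py <<'E'
import numpy as np,cv2
from scipy.spatial.transform import Rotation as R
def q2R(q): return R.from_quat(np.roll(q,-1)).as_matrix()
def P(m):
    W=q2R(m["rotation"]).T
    return np.array(m["K"])@np.c_[W,-W@np.array(m["eye"])]
def tri(ms,pts):
    A=[]
    for m,(u,v) in zip(ms,pts):
        p=P(m); A+= [u*p[2]-p[0],v*p[2]-p[1]]
    X=np.linalg.svd(np.array(A))[2][-1];X=X[:3]/X[3]
    return X,[np.round(proj(m,X)-np.array(q),1).tolist() for m,q in zip(ms,pts)]
def proj(m,X):
    h=P(m)@np.r_[X,1];return h[:2]/h[2]
def sleeve(im,roi,thr=40):
    x0,y0,x1,y1=roi
    g=(im[y0:y1,x0:x1].max(2)<thr).astype(np.uint8)
    n,l,st,c=cv2.connectedComponentsWithStats(g)
    k=1+st[1:,4].argmax();ys,xs=np.nonzero(l==k)
    p=np.c_[xs,ys]+[x0,y0];ctr=p.mean(0);d=np.linalg.svd(p-ctr,full_matrices=False)[2][0]
    if d[1]<0:d=-d
    t=(p-ctr)@d;return ctr,ctr+d*t.min(),ctr+d*t.max(),len(p)
E
python3 - <<'E'
from h import *
from bench import arm
ms=[arm.camera_model(c) for c in("scene","side")]
a=sleeve(cv2.imread("pics/scene0.png"),(430,220,540,315));b=sleeve(cv2.imread("pics/side0.png"),(355,285,395,392))
print(a,b)
for n,u,v in(("ctr",a[0],b[0]),("end1",a[1],b[1]),("end2",a[2],b[2]),("x1",a[1],b[2]),
 ("axle1",(358,325),(281,323)),("axle2",(428,399),(255,406)),("vial",(384,404),(281,410))):
    print(n,*tri(ms,(u,v)))
E
```

```text
(array([481.96309315, 268.11511424]), array([451.67071045, 242.05775412]), array([511.35601257, 293.39876042]), 1138) (array([369.73103448, 335.02413793]), array([374.6962675 , 299.95699386]), array([364.90223024, 369.12774874]), 290)
ctr [450.31104637 215.321883   303.54059729] [[0.1, 0.8], [0.7, -1.1]]
end1 [455.59993516 151.69965164 304.81729298] [[0.0, 0.3], [0.2, -0.4]]
end2 [446.1725753  272.49450864 304.47721471] [[0.1, 0.4], [0.4, -0.6]]
x1 [458.1855584  189.37097271 288.83806949] [[12.9, 23.3], [2.9, -44.0]]
axle1 [618.70382814 140.12193257 183.82201363] [[0.0, 0.1], [0.1, -0.1]]
axle2 [603.4227509  301.43554472 184.7002975 ] [[-0.1, -0.4], [-0.4, 0.6]]
vial [606.91113329 220.27300443  17.49150635] [[-0.5, -2.0], [-1.7, 2.6]]
```

{"api": "move_arm", "payload": {
  "rows": [0, -22, -25, 0, 0.4, 0, -22, -25, 0, 0.4, 0, -22, -25, 0, 0.4, 0, -22, -25, 0, 0.4, 0, -22, -25, 0, 0.4, 0, -22, -25, 0, 0.4, 34.5, -1.2, 0, -4, 0.4, 34.5, -1.2, 0, -4, 0.4, 34.5, -1.2, 0, -4, 0.4, 34.5, -1.2, 0, -4, 0.4],
  "squeeze": 60
}}

```text
clock: 1.33
ee_pos: [267.3, -442.7, 454.4]
tool_rot: [0.001, 0.962, 0.274, 0.0]
contact_force: [0.4, -0.8, -0.6]
gripper_width: 0.695
```

{"api": "move_arm", "payload": {
  "rows": [34.5, -1.2, 0, -4, 0.4, 34.5, -1.2, 0, -4, 0.4, 34.5, -1.2, 0, -4, 0.4, 34.5, -1.2, 0, -4, 0.4, 34.5, -1.2, 0, -4, 0.4, 34.5, -1.2, 0, -4, 0.4, 34.5, -1.2, 0, -4, 0.4, 34.5, -1.2, 0, -4, 0.4, 34.5, -1.2, 0, -4, 0.4, 34.5, -1.2, 0, -4, 0.4]
}}

```text
clock: 2.17
ee_pos: [476.6, -176.5, 454.0]
tool_rot: [0.0, 0.81, 0.587, 0.0]
contact_force: [0.6, -0.5, 0.2]
gripper_width: 0.699
```

{"api": "move_arm", "payload": {
  "rows": [34.5, -1.2, 0, -4, 0.4, 34.5, -1.2, 0, -4, 0.4, 34.5, -1.2, 0, -4, 0.4, 34.5, -1.2, 0, -4, 0.4, 34.5, -1.2, 0, -4, 0.4, 34.5, -1.2, 0, -4, 0.4, 0, 0, 0, 0, 0.4, 0, 0, 0, 0, 0.4]
}}

```text
clock: 2.83
ee_pos: [498.1, 29.0, 454.4]
tool_rot: [0.0, 0.669, 0.743, 0.0]
contact_force: [0.0, -0.5, 0.1]
gripper_width: 0.703
```

```bash
python3 - <<'E'
from h import *
from bench import arm
s=arm.get_state();T=q2R(s["tool_rot"]);print(s["clock"],np.round(s["ee_pos"],1),np.round(T,3).tolist(),np.round(s["contact_force"],1),np.round(s["joint_positions"],2))
m=arm.camera_model("wrist");im=arm.snapshot("wrist");cv2.imwrite("pics/w1.png",im)
print(m["eye"],[(round(d["conf"],2),np.round(d["xyz"]).tolist()) for d in arm.boxes_of("press_grip","wrist")])
for X in([450,212,298],[456,152,298],[446,272,298]):print(proj(m,X))
E
```

```text
2.8333 [498.1  29.  454.4] [[-0.105, 0.995, 0.001], [0.995, 0.105, 0.001], [0.0, 0.001, -1.0]] [ 0.  -0.5  0.1] [ 0.32  0.3  -0.59  1.57  0.17  1.32 -0.18]
[489.63786435 105.28377837 524.92923633] [(0.76, [473.0, 136.0, 287.0])]
[261.33673487 -94.89711581]
[265.68253655  34.12958648]
[ 260.25157719 -251.60760304]
```

View pics/w1.png

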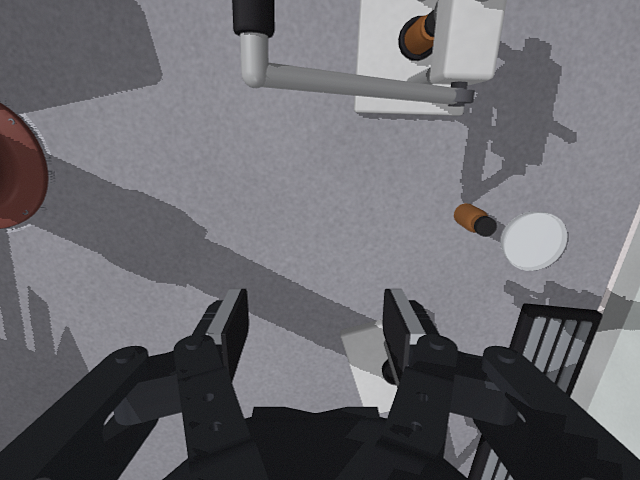

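{"api": "move_arm", "payload": {
  "rows": [25, -13, 0, 0, 0.4, 25, -13, 0, 0, 0.4, 25, -13, 0, 0, 0.4, 0, 0, 0, 0, 0.4, 0, 0, 0, 0, 0.4]
}}

```text
clock: 3.35
ee_pos: [451.9, 97.1, 454.3]
tool_rot: [0.001, 0.671, 0.741, 0.0]
contact_force: [-0.1, -0.8, 0.0]
gripper_width: 0.697
```

```bash
python3 - <<'E'
from h import *
from bench import arm
s=arm.get_state();print(np.round(s["ee_pos"],1),np.round(s["joint_positions"],2))
m=arm.camera_model("wrist");im=arm.snapshot("wrist");cv2.imwrite("pics/w2.png",im);cv2.imwrite("pics/s2.png",arm.snapshot("side"))
a=sleeve(im,(150,0,450,280),60);print(m["K"][0][0],a)
def onz(p,z):
    d=q2R(m["rotation"])@np.linalg.inv(m["K"])@np.r_[p,1];e=np.array(m["eye"]);return e+d*(z-e[2])/d[2]
for p in a[:3]:print(onz(p,298))
# two-view with scene
print(tri([arm.camera_model("scene"),m],[(481.96,268.1),a[0]]))
E
```

```text
[451.9  97.1 454.3] [ 0.23  0.23 -0.63  1.66  0.14  1.29 -0.32]
348.21816081451277 (array([321.8809115 ,  79.46808179]), array([324.02924374,  -0.53626858]), array([319.60912052, 164.07006191]), 6407)
[445.40219144 199.28712497 298.        ]
[442.26163812 240.59463478 298.        ]
[449.189978   149.46659502 298.        ]
(array([440.92387171, 205.6469927 , 288.95428235]), [[-1.9, -0.5], [-6.4, -10.1]])
```

View pics/w2.png

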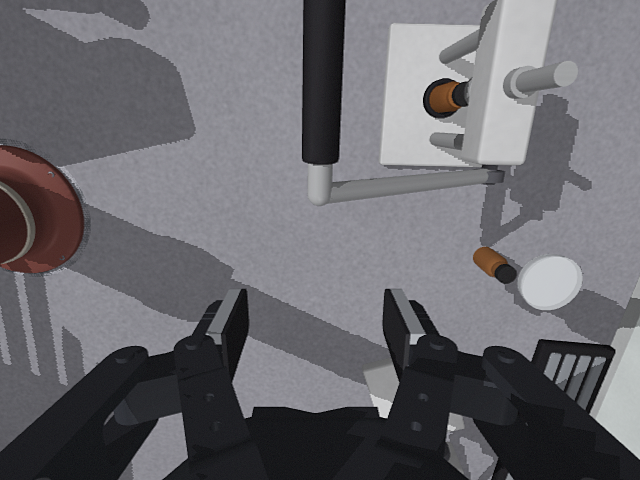

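{"api": "move_arm", "payload": {
  "rows": [28, 1, 0, 1, 0.4, 28, 1, 0, 0, 0.4, 28, 1, 0, 0, 0.4, 29, 1, 0, 0, 0.4, 0, 0, 0, 0, 0.4, 0, 0, 0, 0, 0.4]
}}

```text
clock: 3.95
ee_pos: [447.2, 210.2, 453.5]
tool_rot: [-0.0, 0.677, 0.736, -0.0]
contact_force: [-0.1, -0.5, 0.4]
gripper_width: 0.699
```

```bash
python3 - <<'E'
from h import *
from bench import arm
s=arm.get_state();T=q2R(s["tool_rot"]);print(np.round(s["ee_pos"],1),np.round(T,3).tolist(),np.round(s["joint_positions"],2))
ms=arm.camera_model("scene");m=arm.camera_model("wrist");im=arm.snapshot("wrist");cv2.imwrite("pics/w3.png",im)
# end1 from w2 vs scene uses stored pixels; here end near wrist bottom may be hidden
g=cv2.imread("pics/w2.png")
cv2.imwrite("pics/sc3.png",arm.snapshot("scene")[150:400,330:640])
a=sleeve(im,(200,0,440,280),60);print(a)
def onz(p,z):
    d=q2R(m["rotation"])@np.linalg.inv(m["K"])@np.r_[p,1];e=np.array(m["eye"]);return e+d*(z-e[2])/d[2]
for p in a[:3]:print(onz(p,298))
E
```

```text
[447.2 210.2 453.5] [[-0.082, 0.997, -0.001], [0.997, 0.082, -0.0], [0.0, -0.001, -1.0]] [-0.    0.3  -0.67  1.59  0.19  1.32 -0.61]
(array([312.22209645, 214.88046185]), array([312.46442108, 151.94788067]), array([311.97496453, 279.06151229]), 4417)
[443.09015601 229.00194467 298.        ]
[439.98430163 269.95206105 298.        ]
[446.637615   182.22935314 298.        ]
```

View pics/w3.png

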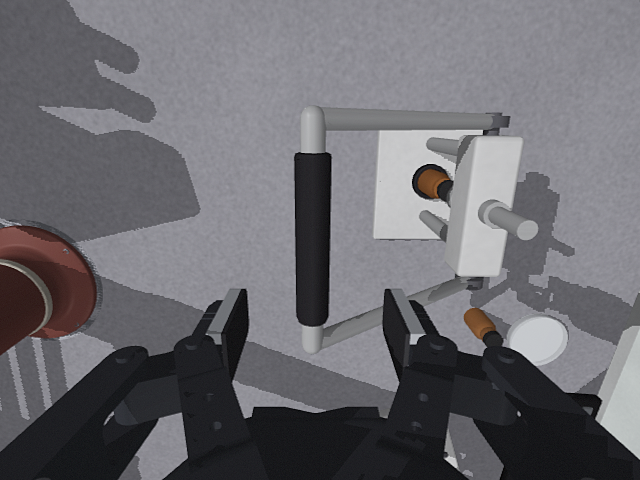

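```bash
python3 - <<'E'
from h import *
from bench import arm
im=cv2.imread("pics/w3.png")
a=sleeve(im,(285,120,340,350),60);print(a)
m=arm.camera_model("wrist");sc=arm.camera_model("scene")
s=sleeve(cv2.imread("pics/scene0.png"),(430,220,540,315))
for i in(0,1,2):
  for j in (i,3-i if i else 0):print(i,j,*tri([sc,m],[s[i],a[j]]))
E
```

```text
(array([312.14935843, 236.01163388]), array([312.4506695 , 151.95143286]), array([311.83033329, 325.01372971]), 5845)
0 0 [444.85877818 211.4329813  297.04423746] [[0.0, 0.0], [0.0, 0.3]]
0 0 [444.85877818 211.4329813  297.04423746] [[0.0, 0.0], [0.0, 0.3]]
1 1 [500.95140547 222.00235678 397.35110405] [[21.8, 4.8], [137.7, 146.1]]
1 2 [450.11986511 146.48110882 298.43506906] [[-0.3, -0.7], [0.8, -4.1]]
2 2 [485.5491722  277.65550366 394.59298147] [[-0.3, -22.2], [123.3, -171.0]]
2 1 [440.35125902 268.77957481 296.79171902] [[-0.3, -0.2], [-0.6, -2.0]]
```

Bar centre measured at (445, 211, 297), which agrees with the 298 height in the text. Sleeve length is 122–123 mm and yaw 4.6°. I'm descending and closing.

{"api": "move_arm", "payload": {
  "rows": [1, -2.3, 26, 0, 0.4, 0, 0, 26, 0, 0.4, 0, 0, 26, 0, 0.4, 0, 0, 26, 0, 0.4, 0, 0, 0, 0, 0.4, 0, 0, 0, 0, 0.4],
  "squeeze": 60
}}

```text
clock: 4.55
ee_pos: [444.8, 208.9, 349.4]
tool_rot: [-0.0, 0.679, 0.734, -0.001]
contact_force: [0.2, -0.7, 0.7]
gripper_width: 0.703
```

{"api": "move_arm", "payload": {
  "rows": [0, 0, 0, 0, -1, 0, 0, 0, 0, -1, 0, 0, 0, 0, -1, 0, 0, 0, 0, -1, 0, 0, 0, 0, -1, 0, 0, 0, 0, -1, 0, 0, 0, 0, -1, 0, 0, 0, 0, -1]
}}

```text
clock: 5.22
ee_pos: [444.6, 211.2, 351.5]
tool_rot: [0.001, 0.678, 0.735, 0.001]
contact_force: [-0.8, -1.3, 6.0]
gripper_width: 0.259
```

```bash
python3 - <<'E'
from h import *
from bench import arm
s=arm.get_state();print(s["clock"],np.round(s["ee_pos"],1),np.round(s["contact_force"],1),np.round(s["joint_positions"],2))
cv2.imwrite("pics/w4.png",arm.snapshot("wrist"));im=arm.snapshot("side");cv2.imwrite("pics/s4.png",im[200:480,150:500])
# path in tool coords (radial x toward press = tool y, z down)
th=np.linspace(0,.92,24);a0=np.arctan2(113,165)
y=165-200*np.cos(a0-th);z=-(200*np.sin(a0-th)-113.)
for t,dy,dz in zip(th[1:],np.diff(y),np.diff(z)):print(round(t,3),round(dy,1),round(dz,1))
E
```

```text
5.2167 [444.6 211.2 351.5] [-0.8 -1.3  6. ] [-0.03  0.38 -0.64  1.78  0.26  1.06 -0.68]
0.04 -4.4 6.7
0.08 -4.1 6.9
0.12 -3.8 7.0
0.16 -3.6 7.2
0.2 -3.3 7.3
0.24 -3.0 7.4
0.28 -2.7 7.5
0.32 -2.4 7.6
0.36 -2.1 7.7
0.4 -1.7 7.8
0.44 -1.4 7.9
0.48 -1.1 7.9
0.52 -0.8 8.0
0.56 -0.5 8.0
0.6 -0.2 8.0
0.64 0.2 8.0
0.68 0.5 8.0
0.72 0.8 8.0
0.76 1.1 7.9
0.8 1.4 7.9
0.84 1.7 7.8
0.88 2.1 7.7
0.92 2.4 7.6
```

View pics/s4.png

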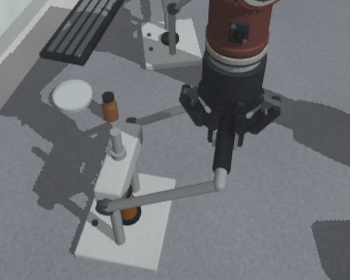

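The bar is between the pads: opening 22 mm, 6 N upward on the tool. I'm pulling down along the arc.

{"api": "move_arm", "payload": {
  "rows": [0, -4.4, 6.7, 0, -1, 0, -4.1, 6.9, 0, -1, 0, -3.8, 7, 0, -1, 0, -3.6, 7.2, 0, -1, 0, -3.3, 7.3, 0, -1, 0, -3, 7.4, 0, -1, 0, 0, 0, 0, -1]
}}

```text
clock: 5.9
ee_pos: [423.5, 209.6, 309.2]
tool_rot: [0.002, 0.677, 0.736, 0.003]
contact_force: [-2.0, -2.9, 11.6]
gripper_width: 0.263
```

{"api": "move_arm", "payload": {
  "rows": [0, -2.7, 7.5, 0, -1, 0, -2.4, 7.6, 0, -1, 0, -2.1, 7.7, 0, -1, 0, -1.7, 7.8, 0, -1, 0, -1.4, 7.9, 0, -1, 0, -1.1, 7.9, 0, -1, 0, -0.8, 8, 0, -1, 0, -0.5, 8, 0, -1, 0, -0.2, 8, 0, -1, 0, 0, 0, 0, -1]
}}

```text
clock: 6.73
ee_pos: [410.1, 208.6, 237.8]
tool_rot: [0.001, 0.677, 0.736, 0.001]
contact_force: [-0.1, -1.7, 8.6]
gripper_width: 0.259
```

```bash
python3 - <<'E'
from h import *
from bench import arm
s=arm.get_state();print(s["clock"],np.round(s["ee_pos"],1),np.round(s["contact_force"],1),np.round(s["joint_positions"],2))
E
```

```text
6.7333 [410.1 208.6 237.8] [-0.1 -1.7  8.6] [-0.11  0.47 -0.58  2.03  0.38  0.75 -0.84]
```

{"api": "move_arm", "payload": {
  "rows": [0, 0.2, 8, 0, -1, 0, 0.5, 8, 0, -1, 0, 0.8, 8, 0, -1, 0, 1.1, 7.9, 0, -1, 0, 1.4, 7.9, 0, -1, 0, 0, 0, 0, -1]
}}

```text
clock: 7.23
ee_pos: [412.7, 208.8, 197.7]
tool_rot: [0.0, 0.677, 0.736, -0.0]
contact_force: [-4.5, -1.3, 10.5]
gripper_width: 0.264
```

{"api": "move_arm", "payload": {
  "rows": [0, 1, 5, 0, -1, 0, 1, 5, 0, -1, 0, 1.2, 4.5, 0, -1, 0, 1.2, 4.5, 0, -1, 0, 0.5, 2, 0, -1, 0, 0, 0, 0, -1, 0, 0, 0, 0, -1, 0, 0, 0, 0, -1]
}}

```text
clock: 7.9
ee_pos: [416.9, 209.2, 177.4]
tool_rot: [0.0, 0.677, 0.736, -0.0]
contact_force: [-5.5, -1.6, 10.2]
gripper_width: 0.257
```

```bash
python3 - <<'E'
from h import *
from bench import arm
im=arm.snapshot("side")[240:480,150:450];w=arm.snapshot("scene")[250:480,280:580]
cv2.imwrite("pics/s5.png",np.hstack([cv2.resize(im[:230],None,fx=1.3,fy=1.3),cv2.resize(w,None,fx=1.3,fy=1.3)]))
print(arm.get_state()["contact_force"],arm.get_state()["ee_pos"])
E
```

```text
[-5.6795078  -1.35467362 11.33086493] [416.89821911 209.16101204 177.45640703]
```

View pics/s5.png

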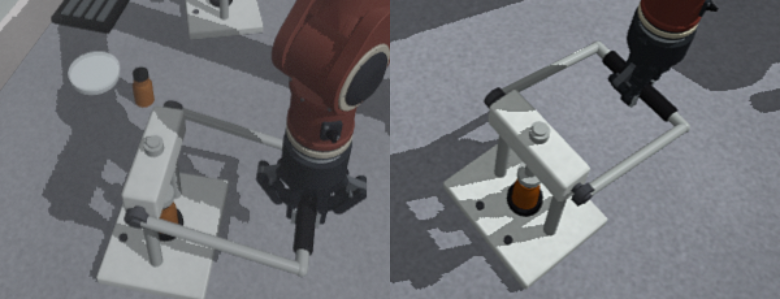

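Both views show the ram down on the vial and the bar low. I'll nudge a bit further to feel the stop.

{"api": "move_arm", "payload": {
  "rows": [0, 0.6, 2, 0, -1, 0, 0.6, 2, 0, -1, 0, 0.4, 1.5, 0, -1, 0, 0, 0, 0, -1, 0, 0, 0, 0, -1, 0, 0, 0, 0, -1]
}}

```text
clock: 8.5
ee_pos: [418.3, 209.3, 171.8]
tool_rot: [-0.0, 0.677, 0.736, -0.001]
contact_force: [-4.7, -0.8, 9.9]
gripper_width: 0.265
```

```bash
python3 - <<'E'
from h import *
from bench import arm
a=arm.snapshot("scene");b=arm.snapshot("side");w=arm.snapshot("wrist")
cv2.imwrite("pics/w6.png",w)
cv2.imwrite("pics/s6.png",np.hstack([cv2.resize(b[290:460,220:360],None,fx=2.8,fy=2.8),cv2.resize(a[260:430,420:560],None,fx=2.8,fy=2.8)]))
print(arm.get_state()["contact_force"])
for n in("press_grip","press_lever","stopper"):
  for c in("scene","side"):print(n,c,[(round(d["conf"],2),np.round(d["xyz"]).tolist()) for d in arm.boxes_of(n,c)])
E
```

```text
[-5.38978343 -1.39399661  9.8545226 ]
press_grip scene [(0.87, [482.0, 250.0, 154.0])]
press_grip side [(0.56, [496.0, 287.0, 155.0])]
press_lever scene [(0.94, [481.0, 243.0, 156.0])]
press_lever side [(0.59, [494.0, 284.0, 156.0])]
stopper scene []
stopper side []
```

View pics/s6.png

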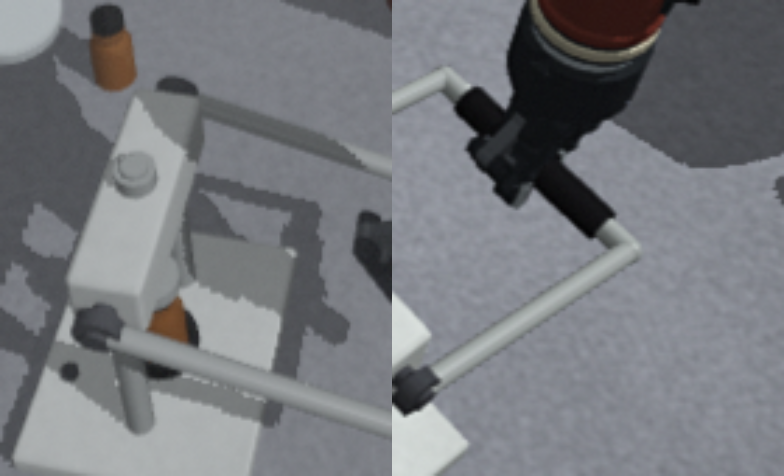

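```bash
python3 - <<'E'
from h import *
from bench import arm
sc=arm.camera_model("scene");sd=arm.camera_model("side")
y=np.radians(4.6);ex=np.array([np.cos(y),np.sin(y),0]);ey=np.array([-np.sin(y),np.cos(y),0]);ez=np.array([0,0,1])
c=np.array([445,211,298.]);ax=c+165*ex-113*ez;a0=np.arctan2(113,165)
for t in(0,.75,.8,.85,.9,.95):
    b=ax-200*np.cos(a0-t)*ex+200*np.sin(a0-t)*ez
    print(t,b.round(),*[proj(m,b+k*ey).round(1) for m in(sc,sd) for k in(60,80)])
a=arm.snapshot("scene")
print(sleeve(a,(470,310,520,350),45))
g=cv2.cvtColor(a,6);print(g[335:352,484:512:2])
w=cv2.imread("pics/w6.png");cv2.imwrite("pics/mix7.png",np.hstack([cv2.resize(a[310:370,460:540],(640,480)),cv2.resize(w,(0,0),fx=.25,fy=1)]))
E
```

```text
0 [445. 211. 298.] [512.4 293.7] [523.  302.8] [369.8 371.2] [368.1 384.7]
0.75 [412. 208. 155.] [502.4 331.3] [511.5 339.7] [385.8 427.8] [384.7 440.6]
0.8 [414. 209. 145.] [500.2 334.8] [509.3 343.1] [384.2 430.6] [383.  443.5]
0.85 [416. 209. 136.] [497.9 338.4] [506.9 346.6] [382.2 433.4] [381.  446.1]
0.9 [419. 209. 126.] [495.4 342. ] [504.3 350.2] [380. 436.] [378.8 448.7]
0.95 [422. 209. 117.] [492.8 345.6] [501.7 353.9] [377.5 438.4] [376.3 451. ]
(array([481.70020964, 326.29559748]), array([469.85458469, 310.10640029]), array([493.38019252, 342.2584147 ]), 477)
[[ 13  13  16  17  20  20  17  45 138 141 143 135 140 144]
 [ 11  12  14  18  19  21  20  14 122 142 145 137 136 145]
 [  7  12  15  17  20  18  23  36 140 142 142 138 138 143]
 [  4  10  15  14  19  17  54 164 141 137 145 141 142 139]
 [ 49   4  12  12  15  17 113 181 159 138 145 146 146 139]
 [130   7   9  12  13  38 147 170 173 143 141 143 142 141]
 [156  49   4  13  14  73 135 155 175 163 137 138 139 139]
 [151 128  15   7  23  92 117 142 164 175 140 134 141 145]
 [145 143  65   2  36  88 100 128 152 172 165 136 144 147]
 [143 142 129  17  45  78  91 113 140 163 176 148 138 140]
 [145 141 147  98 138  72  84  97 126 150 171 166 138 139]
 [144 140 142 139 148 106  74  88 109 137 157 176 150 145]
 [141 141 144 143 141 136  69  80 110 150 160 191 164 148]
 [139 140 146 143 142 146 103  97 145 166 174 181 165 149]
 [144 144 148 140 141 146 129 139 164 174 179 160 160 145]
 [147 149 148 141 139 139 130 159 172 179 172 156 146 144]
 [141 142 146 145 129 132 152 169 178 175 163 148 133 141]]
```

View pics/mix7.png

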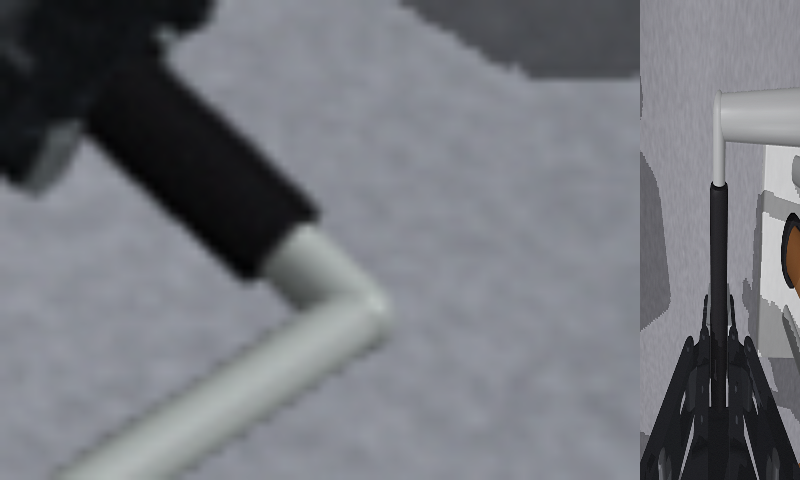

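From the sleeve end at scene (495.2, 341) I get a lever angle of about 0.88–0.89, so it is at its stop. The grip slipped about 8 mm once it got there. I'm gripping harder and easing up at about 0.3 rad/s.

{"api": "move_arm", "payload": {
  "rows": [0, 0, 0, 0, -1, 0, 0, 0, 0, -1, 0, -1.2, -4.8, 0, -1, 0, -1.2, -4.8, 0, -1, 0, -1.2, -4.9, 0, -1, 0, -1.2, -4.9, 0, -1, 0, -0.7, -4.9, 0, -1, 0, -0.7, -4.9, 0, -1, 0, -0.7, -5, 0, -1, 0, -0.7, -5, 0, -1],
  "squeeze": 100
}}

```text
clock: 9.83
ee_pos: [411.1, 208.7, 210.5]
tool_rot: [-0.0, 0.677, 0.736, -0.0]
contact_force: [-2.1, 2.2, 2.9]
gripper_width: 0.259
```

{"api": "move_arm", "payload": {
  "rows": [0, -0.2, -5, 0, -1, 0, -0.2, -5, 0, -1, 0, -0.2, -5, 0, -1, 0, -0.2, -5, 0, -1, 0, 0.2, -5, 0, -1, 0, 0.2, -5, 0, -1, 0, 0.3, -5, 0, -1, 0, 0.3, -5, 0, -1]
}}

```text
clock: 10.5
ee_pos: [411.0, 208.6, 250.0]
tool_rot: [-0.001, 0.677, 0.736, -0.001]
contact_force: [-2.3, 4.0, -2.8]
gripper_width: 0.258
```

{"api": "move_arm", "payload": {
  "rows": [0, 0.7, -4.9, 0, -1, 0, 0.7, -4.9, 0, -1, 0, 0.8, -4.9, 0, -1, 0, 0.8, -4.9, 0, -1, 0, 1.2, -4.8, 0, -1, 0, 1.2, -4.8, 0, -1, 0, 1.3, -4.8, 0, -1, 0, 1.3, -4.8, 0, -1]
}}

```text
clock: 11.17
ee_pos: [417.9, 209.2, 289.0]
tool_rot: [-0.001, 0.677, 0.736, -0.002]
contact_force: [-9.8, 0.5, 5.9]
gripper_width: 0.25
```

{"api": "move_arm", "payload": {
  "rows": [0, 1.7, -4.7, 0, -1, 0, 1.7, -4.7, 0, -1, 0, 1.7, -4.7, 0, -1, 0, 1.7, -4.7, 0, -1, 0, 2.2, -4.5, 0, -1, 0, 2.2, -4.5, 0, -1, 0, 2.2, -4.5, 0, -1, 0, 2.2, -4.5, 0, -1]
}}

```text
clock: 11.83
ee_pos: [431.4, 210.3, 325.5]
tool_rot: [-0.003, 0.677, 0.736, -0.005]
contact_force: [-11.9, 1.8, 3.1]
gripper_width: 0.251
```

```bash
python3 - <<'E'
from h import *
from bench import arm
a=arm.snapshot("scene");b=arm.snapshot("side")
s=arm.get_state();print(s["clock"],s["ee_pos"],s["contact_force"])
cv2.imwrite("pics/mix8.png",np.hstack([cv2.resize(a[220:400,340:550],None,fx=1.9,fy=1.9),cv2.resize(b[280:460,200:410],None,fx=1.9,fy=1.9)]))
E
```

```text
11.9333 [431.50421295 210.25472917 325.61898354] [-12.39128459   0.80517493   4.48760282]
```

View pics/mix8.png

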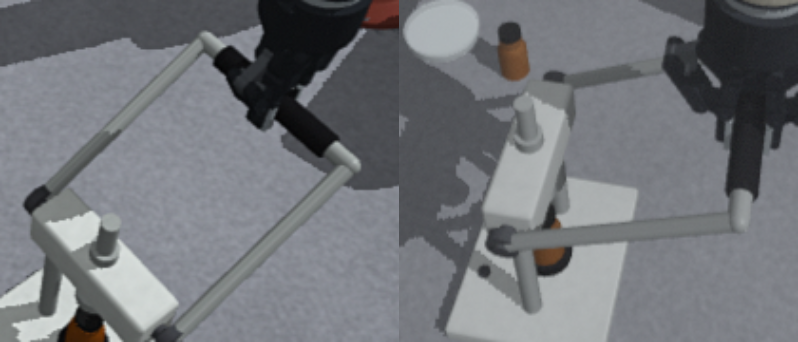

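{"api": "move_arm", "payload": {
  "rows": [0, 2.5, -4.2, 0, -1, 0, 2.5, -4.2, 0, -1, 0, 2.5, -4.2, 0, -1, 0, 2, -3.5, 0, -1, 0, 0, 0, 0, -1, 0, 0, 0, 0, -1, 0, 0, 0, 0, -1]
}}

```text
clock: 12.52
ee_pos: [439.6, 211.0, 341.0]
tool_rot: [-0.004, 0.677, 0.736, -0.006]
contact_force: [-13.4, 0.3, 5.9]
gripper_width: 0.252
```

{"api": "move_arm", "payload": {
  "rows": [0, 0, 0, 0, -0.3, 0, 0, 0, 0, -0.2, 0, 0, 0, 0, -0.1, 0, 0, 0, 0, 0, 0, 0, 0, 0, 0.2, 0, 0, 0, 0, 0.4, 0, 0, 0, 0, 0.5, 0, 0, 0, 0, 0.5, 0, 0, 0, 0, 0.5, 0, 0, 0, 0, 0.5]
}}

```text
clock: 13.35
ee_pos: [445.3, 211.1, 341.7]
tool_rot: [0.0, 0.678, 0.735, 0.0]
contact_force: [-0.4, 0.5, 0.4]
gripper_width: 0.748
```

Released, with zero force and x=445 centred on the bar. I'm retracting straight up.

{"api": "move_arm", "payload": {
  "rows": [0, 0, -10, 0, 0.5, 0, 0, -20, 0, 0.5, 0, 0, -25, 0, 0.5, 0, 0, -25, 0, 0.5, 0, 0, -25, 0, 0.5, 0, 0, -25, 0, 0.5, 0, 0, 0, 0, 0.5, 0, 0, 0, 0, 0.5, 0, 0, 0, 0, 0.5]
}}

```text
clock: 14.1
ee_pos: [445.0, 210.8, 471.4]
tool_rot: [0.0, 0.678, 0.735, -0.0]
contact_force: [0.2, -0.5, -0.6]
gripper_width: 0.749
```

```bash
python3 - <<'E'
from h import *
from bench import arm
a=arm.snapshot("scene");w=arm.snapshot("wrist")
s=arm.get_state();print(s["clock"],s["ee_pos"],s["contact_force"])
print(sleeve(a,(430,220,540,315)))
z=cv2.imread("pics/scene0.png");f=lambda i:cv2.resize(i[300:440,320:460],None,fx=2,fy=2)
cv2.imwrite("pics/fin.png",np.hstack([cv2.resize(a,(440,330))[:280],f(z)[:, :180*2],])[:, :800])
cv2.imwrite("pics/fin.png",np.hstack([f(z),f(a),cv2.resize(w[:,200:560],(210,280))]))
cv2.imwrite("pics/scfin.png",a)
E
```

```text
14.2 [444.95117998 210.61389719 470.61470341] [-0.53113528  0.5158812   0.19179977]
(array([482.01410935, 268.17901235]), array([451.65245552, 242.07781669]), array([511.35525419, 293.40290056]), 1134)
```

View pics/fin.png

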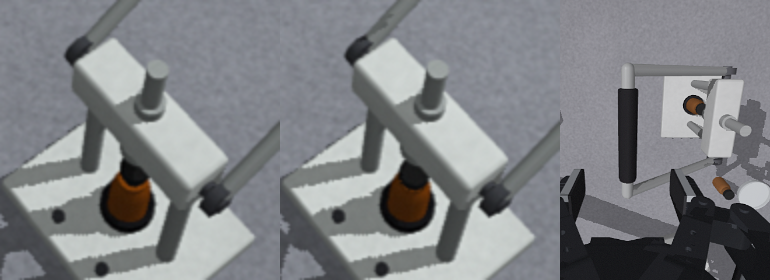

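```bash
python3 - <<'E'
from h import *
from bench import arm
m=arm.camera_model("scene")
print(proj(m,[610,221,85]),proj(m,[610,221,75]))
for n in("scene0","scfin"):
    i=cv2.imread(f"pics/{n}.png").max(2)[370:402,382:390];print(n,i[:,::2].T.tolist())
a=cv2.imread("pics/scene0.png");b=cv2.imread("pics/scfin.png");d=cv2.absdiff(a,b).max(2)
print("spare diff",(d[70:210,180:305]>40).sum(),(d[300:440,320:460]>40).sum())
E
```

```text
[385.9472193  387.09672616] [385.39547119 389.59521612]
scene0 [[90, 87, 88, 87, 86, 78, 65, 59, 66, 43, 19, 9, 10, 11, 15, 13, 15, 13, 12, 15, 57, 107, 129, 113, 69, 53, 57, 60, 58, 58, 55, 56], [91, 90, 91, 88, 89, 87, 90, 82, 69, 67, 65, 39, 15, 13, 13, 14, 14, 13, 16, 11, 9, 8, 41, 119, 127, 67, 56, 61, 60, 61, 57, 58], [90, 90, 90, 91, 91, 89, 89, 88, 86, 79, 71, 70, 44, 16, 11, 14, 18, 17, 18, 17, 12, 11, 16, 85, 127, 92, 58, 60, 67, 65, 64, 64], [88, 91, 90, 91, 88, 90, 89, 89, 90, 90, 89, 83, 73, 32, 20, 22, 24, 23, 25, 25, 15, 11, 15, 86, 125, 93, 60, 76, 78, 74, 71, 66]]
scfin [[90, 91, 89, 90, 90, 82, 66, 59, 72, 124, 55, 17, 16, 21, 22, 24, 26, 25, 26, 25, 20, 15, 17, 62, 70, 60, 61, 61, 59, 57, 57, 56], [92, 93, 92, 91, 90, 91, 93, 84, 70, 66, 66, 43, 25, 24, 24, 24, 23, 23, 23, 25, 27, 21, 14, 12, 37, 59, 60, 63, 63, 62, 60, 60], [92, 94, 93, 94, 94, 91, 91, 92, 90, 80, 72, 72, 45, 24, 22, 23, 25, 24, 26, 25, 26, 23, 19, 12, 21, 81, 63, 64, 68, 68, 66, 65], [92, 92, 94, 93, 93, 92, 92, 91, 92, 92, 90, 84, 74, 32, 21, 24, 25, 25, 25, 25, 25, 27, 23, 13, 16, 69, 62, 79, 80, 77, 73, 68]]
spare diff 3397 83
```

```bash
python3 - <<'E'
from h import *
from bench import arm
for n in("scene0","scfin"):print([np.round(x,1) for x in sleeve(cv2.imread(f"pics/{n}.png"),(225,75,305,118),45)])
s=arm.get_state();print(s["clock"],np.abs(s["qvel"]).max());print(arm.hand_in())
E
```

```text
[array([259.6,  88. ]), array([224.9,  75.3]), array([291.5,  99.7]), np.int64(1136)]
[array([259.5,  88. ]), array([224.9,  75.3]), array([291.3,  99.5]), np.int64(1123)]
14.2 0.004993644746406181
the job is handed in; nothing more can be done
None
```

I pulled the lever on the vial press down to its stop, eased it back up over about 3.5 s, let go with it raised, and moved the gripper clear. I then handed the job in at 14.2 s.

- **Lever down:** the camera put the lever at about 0.88–0.89 rad, essentially at its stop. The bar slipped about 8 mm in the grip there, so I tightened the grip from 60 to 100 N before easing up.
- **Lever up:** the bar's image is back within 0.1 px of where it started, with no force on the tool.
- **Return speed:** I commanded about 0.3 rad/s, against the limit of 1 rad/s. I could not read the lever's own speed, but the opening stayed at about 22 mm, so the bar stayed in the grip all the way up.
- **Stopper:** it moved about 2 px down, where 10 mm would be about 2.6 px, and it now covers the vial's bright rim. That suggests roughly 8–10 mm in, but I have no direct reading.
- **Empty press:** its bar is unchanged to 0.2 px. A large pixel difference around that press (3397 px) is probably the arm's shadow having moved, but I did not look at it more closely.

**Disagreements:**
- The wrist force stayed near 10 N at the stop, where I expected it to rise; I put that down to the slip.
- It also dipped to about -3 N vertically partway up, although the spring pulls upward. I did not find out why.
- The sideways force rose to about 13 N near the top and was gone once I let go.

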